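Tip a test block to dial-up and seat it on the pickup

TASK

Change the movement to the dial-up test position: with the fingertips, push over the standing block that carries the watch movement so that it falls away from you onto its back with the movement facing up, then push it along the plate, lying, until its head rests flat against the fence at the far side of the stand. Only push, never lift it, and do not touch the movement itself. The empty block stays standing where it is, and everything else stays in its place.

Things in the scene. Friction and masses are not known exactly. Their poses are not given: they have to be found in the camera images.
- pickup_stand: fixed timing pickup stand: a flat metal plate 200 (x) x 230 (y) mm, 6 mm thick, with a fence across its far edge. Origin: centre of the plate's underside, on the bench; z up, x points towards the fence, y along the fence. The plate's top is at z = 6 mm; the fence's flat near face is at x = +70 mm, runs from y = -100 to +100 mm, and reaches z = 24 mm
- movement_block: loose grey block 28 deep (x), 46 wide (y), 64 mm tall (z), 0.12 to 0.24 kg, standing on the plate's left or right half, movement on its front (-x). Origin: centre of its underside; z to its head, x from front to back, within 0.15 rad of the stand's x. Pushed near the top along +x it tips on its rear lower edge and falls by itself past 25 degrees; it then lies 28 mm high, foot towards the robot
- block_head (a point): centre of the block's head (the 28 x 46 mm end face opposite its underside); the face that has to meet the fence. Once the block has been tipped over it lies some 30 to 60 mm short of the fence
- movement: the round watch movement in its holder, 40 mm across, fixed to the front of the movement block; not to be touched. It stands 8 mm proud and is centred 24.5 mm above the block's underside, so the block's front is bare from 46 to 64 mm up. Origin: centre of its back, on the block's front face
- spare_block: empty test block of the same size and look but with only a flat dark round seat on its front and no movement, standing on end on the other half of the plate, about 110 mm beside the first. Origin: centre of its underside; axes as for the other block. Must stay as it is
- oil_pot: black and red oil cup, 37 mm wide, 32 mm high; beside the stand. Bystander; origin: centre of its underside
- jar: small clear glass jar, 46 mm wide, 47 mm high; beside the stand. Bystander; origin: centre of its underside
- tweezers: tweezers lying flat, 126 mm long; beside the stand. Bystander; origin: centre of its underside
- weight: grey turned weight with a needle top, 41 mm wide, 86 mm high; behind the stand. Bystander; origin: centre of its underside
- blower: red rubber dust blower, 61 mm wide, 116 mm high; at the left of the bench. Bystander; origin: centre of its underside
- tape: roll of tape lying flat, 98 mm wide, 25 mm high; at the left of the bench. Bystander; origin: centre of its underside
- pliers: pliers lying flat, 128 mm long; at the front right of the bench. Bystander; origin: centre of its underside
- loose_holder: round movement holder lying on the bench, 45 mm wide, 8 mm high; at the left of the bench. Bystander; origin: centre of its underside

How it is judged:
By the outcome, as a careful person would: the job done as asked, in the order asked, and still so for the second after the job is handed in, with the robot touching nothing.
It also fails if it takes over 40 s, if anything falls off the work surface, if the arm or the gripper's body presses on something with over 40 N, if the wrist force passes 120 N, or if a joint passes its speed limit or range.

ROBOT

A 6-joint arm with a two-finger parallel gripper is mounted at the origin on a cart in front of the work surface, level with it; the furniture and walls round the work are solid. World frame = base frame: x ahead of the robot, y to its left, z up, the work surface at z = 0. Lengths are in m, angles in rad, forces in N, time in s.
With the tool pointing down it reaches from about 0.375 to 0.9 m from the base axis. Payload 3.1 kg.
Tool frame: the origin (TCP) lies on the centre line of the jaws, within the pads' length; the fingertips stand robot.tip_reach ahead of it and the grasp point (between the pads) is the TCP (robot.tip_reach is the distance from the TCP to the fingertips, in m); z points along the fingers, y is the direction in which the jaws open and shut (so a half turn about z gives the same grasp; the last joint's range is limited). The gripper opens to 87 mm and grips with 3 to 60 N. Pads are 19 mm wide; open, the fingers measure 117 mm over their backs; the gripper's body (75 mm by 190 mm) begins 51 mm behind the grasp point.
Start: joints at [-1.448, 0.527, 1.433, -0, 1.181, -0.178], TCP at [0.186, -0.597, 0.242] pointing down, gripper open.
Joint ranges: [-3.08, 3.08], [-0.75, 2.2], [0.22, 2.44], [-1.43, 4.57], [0, 2.65], [-2.85, 2.85]. Speed limits (rad/s): [2.79, 2.79, 3.14, 3.14, 3.14, 3.14].

INTERFACE

Orientations are given as a unit quaternion [x, y, z, w].
In Python, from rig import telemetry, viewer, robot gives the robot as it stands. The module is installed in compiled form; this text tells all that it offers.
- The arm moves only by the tool step_arm, never from a script. Its argument "targets" is a list of rows, each an object of numbers: "dx", "dy", "dz": the shift along the tool's x, y, z in m; "rx", "ry", "rz": the turn, a rotation vector about the tool's x, y, z in degrees. In form: [{"dx": .., "dy": .., "dz": .., "rx": .., "ry": .., "rz": ..}, ...]. A call has exactly 5 rows; each row is the pose to reach, as a shift and turn from the pose measured when the call began, along the tool's axes at that moment; what a row does not reach only later rows make up. A row lasts 1/8 s, in which the tool goes at most 62.5 mm and 10.7 degrees, less where a joint would pass 70% of its speed; a pose out of reach is approached as far as the arm can. A call with a gripper value outside its range is refused whole. "gripper" is the opening, from 0 (shut) to 1 (fully open), set as the call begins (left out, the last holds). The fingers move at their own pace and stop on an object; "force" is the grip in N (left out, the last holds). Time passes only in rows, so rows that repeat a pose let the fingers close, or fill a call up. It gives the time, the measured TCP pose, the force and the opening at its end, in the units of the state.
- telemetry.get_obs(): the state, without advancing time (a new reading comes with each control period).
- viewer.camera(name): name is "scene" or "top"; returns a dict with "img" (400x640x3 uint8, blue, green, red), "depth" (400x640 float32, m along the optical axis (not along the pixel's ray), 0 where there is no reading), "K" (3x3 intrinsics, pixels), "R" (3x3) and "t" (3): a world point X has camera coordinates R X + t. Camera axes: x right, y down, z forward; pixel columns grow to the right and rows downward; lengths in m; the calibration is good to about 2 mm. A picture is of the moment at which its call begins.
- robot.hand_in(): hands the job in, once; it reports no verdict.
The state is a dict: "time": time; "q": joint angles; "joint_velocities": joint speeds; "joint_torque": joint torques, N m; "position": TCP position; "tool_rot": TCP orientation; "ft_force": force on the tool from outside, world axes, zero at the start; "moment": the same for the moment, N m; "grip_width": finger opening in m.
Only numpy, scipy, OpenCV 4.12 (cv2) and the standard library are available. Lean on these libraries where they do the work, as an engineer would, in place of code of your own. Each camera call takes 0.05 s, during which the arm holds its last target.

## Working session

There is one attempt and no reset: what is moved stays moved. The work goes in short steps, Python scripts to look and compute and a tool call to move; the robot and the scene stay as the last step left them, time stands still between calls to the robot, and variables do not carry over. Pictures are saved under pics/ and viewed, and the job is handed in when it is done.

Besides the shell and the picture viewer there is one more tool, called as a command line: name --argument value ..., lists and objects as JSON in quotes. step_arm: Moves the arm, as the interface text tells. Its arguments: {"type":"object","properties":{"targets":{"type":"array"},"gripper":{"type":"number"},"force":{"type":"number"}},"required":["targets"]}

```bash
mkdir -p pics; python3 - <<'E'
from rig import telemetry, viewer, robot
import cv2
print(robot.tip_reach, telemetry.get_obs())
for n in ("scene","top"):
    c=viewer.camera(n); cv2.imwrite(f"pics/{n}0.png",c["img"]); print(n,c["K"],c["R"],c["t"])
    import numpy as np; np.savez(f"{n}0.npz",**c)
E
```

```text
0.019 {'time': 0.0, 'q': array([-1.44749569e+00,  5.28429569e-01,  1.43389581e+00, -3.83122094e-05,
        1.18142152e+00, -1.78488843e-01]), 'joint_velocities': array([-0.00110414, -0.00111069,  0.00035165,  0.00100575, -0.00170705,
       -0.00015142]), 'joint_torque': array([-1.25143910e-03, -4.40046430e+01, -1.76588684e+01,  6.31138030e-02,
        5.81175741e-02, -1.55154785e-04]), 'position': array([ 0.18570608, -0.59604273,  0.24059616]), 'tool_rot': array([ 9.88635304e-01,  1.50329888e-01,  1.20108305e-05, -1.07720091e-03]), 'ft_force': array([-0.67576019, -0.36512609, -0.43651571]), 'moment': array([-0.02060989, -0.00420887, -0.0624827 ]), 'grip_width': 0.08701769619176637}
scene [[363.75349323   0.         319.27117859]
 [  0.         363.75349323 197.62012982]
 [  0.           0.           1.        ]] [[-0.84121359 -0.54051413  0.01428885]
 [-0.45454786  0.69261687 -0.56006081]
 [ 0.29282408 -0.47762573 -0.82832827]] [0.51485109 0.25519512 0.83811219]
top [[394.94053236   0.         326.4006635 ]
 [  0.         394.94053236 195.70082707]
 [  0.           0.           1.        ]] [[ 0.00112254 -0.99995265  0.00966631]
 [-0.99843596 -0.00166104 -0.05588261]
 [ 0.05589602 -0.00958846 -0.99839055]] [0.04747185 0.55839288 1.12003902]
```

View pics/scene0.png

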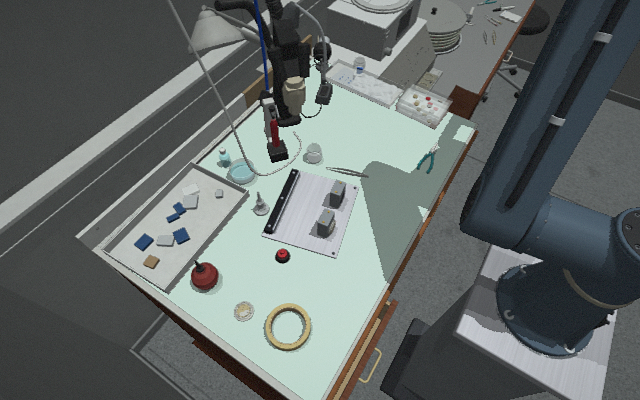

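View pics/top0.png

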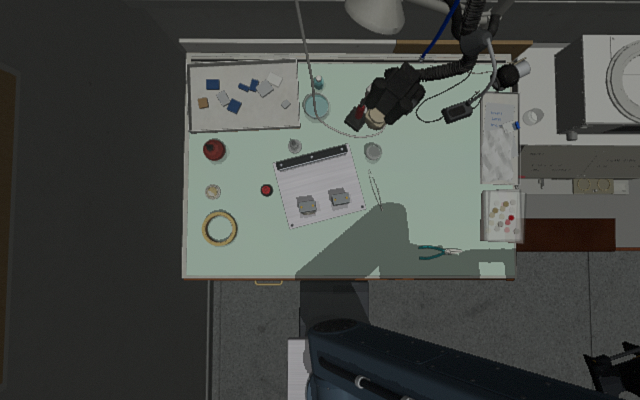

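```bash
python3 - <<'E'
import numpy as np, cv2
a=np.load("scene0.npz")["img"][155:270,225:385]; b=np.load("top0.npz")["img"][135:240,255:395]
cv2.imwrite("pics/z1.png",cv2.resize(a,None,fx=5,fy=5,interpolation=cv2.INTER_CUBIC))
cv2.imwrite("pics/z2.png",cv2.resize(b,None,fx=5,fy=5,interpolation=cv2.INTER_CUBIC))
for n in("scene0","top0"):
    c=np.load(n+".npz"); print(-c["R"].T@c["t"])
E
```

```text
[0.3036787  0.50183579 0.82980017]
[0.49486052 0.05913657 1.14898195]
```

View pics/z1.png

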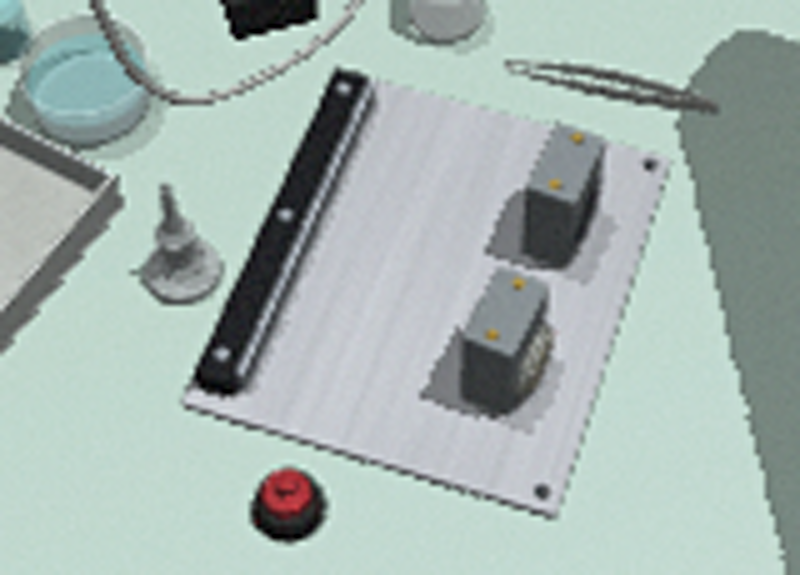

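View pics/z2.png

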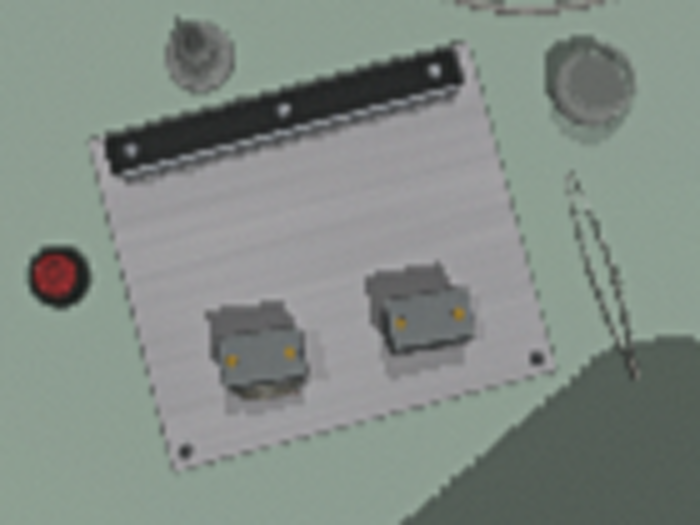

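```bash
cat > h.py <<'E'
import numpy as np, cv2
def ray(c,u,v,z):
    d=c["R"].T@np.linalg.inv(c["K"])@np.array([u,v,1.]); o=-c["R"].T@c["t"]
    return o+d*(z-o[2])/d[2]
def proj(c,X):
    p=c["K"]@(c["R"]@np.asarray(X)+c["t"]); return p[:2]/p[2]
def golds(c):
    hsv=cv2.cvtColor(c["img"],cv2.COLOR_BGR2HSV)
    m=cv2.inRange(hsv,(10,90,90),(32,255,255))
    n,l,s,ce=cv2.connectedComponentsWithStats(m)
    return [(ce[i],s[i,4]) for i in range(1,n) if s[i,4]<40]
E
python3 - <<'E'
from h import *
for n,box in(("top0",(270,140,370,235)),("scene0",(255,165,365,265))):
    c=np.load(n+".npz")
    print(n)
    for g,a in golds(c):
        if box[0]<g[0]<box[2] and box[1]<g[1]<box[3]: print(" gold",g.round(2),a,ray(c,*g,.07).round(4))
    hsv=cv2.cvtColor(c["img"],cv2.COLOR_BGR2HSV).astype(int)
    # plate: low saturation; table greenish
    m=((hsv[...,1]<22)).astype(np.uint8)*255
    z=np.zeros_like(m); z[box[1]-5:box[3]+5,box[0]-8:box[2]+8]=m[box[1]-5:box[3]+5,box[0]-8:box[2]+8]
    z=cv2.morphologyEx(z,cv2.MORPH_OPEN,np.ones((3,3)))
    cs,_=cv2.findContours(z,cv2.RETR_EXTERNAL,cv2.CHAIN_APPROX_NONE)
    k=max(cs,key=cv2.contourArea); print(cv2.contourArea(k))
    W=np.array([ray(c,*p[0],.006)[:2] for p in k],np.float32)
    r=cv2.minAreaRect(W*1000); print(r)
E
# intended pixels from zoom
python3 - <<'E'
from h import *
c=np.load("top0.npz")
for p in((274,163),(347,143.4),(365.4,209),(290,229)): print(ray(c,*p,.006).round(4))
c=np.load("scene0.npz")
for p in((340,70),(668,160),(552,515),(185,403)): print(ray(c,225+p[0]/5,155+p[1]/5,.006).round(4))
E
```

```text
top0
 gold [346.5 197.5] 4 [ 0.5504 -0.0062  0.07  ]
 gold [334.67 199.33] 3 [0.5454 0.0261 0.07  ]
 gold [312.67 205.33] 3 [0.5289 0.0863 0.07  ]
 gold [300.5 206.5] 4 [0.5256 0.1195 0.07  ]
5259.0
((587.9404296875, 70.12059020996094), (201.54063415527344, 230.5523681640625), 14.861419677734375)
scene0
 gold [339.67 182.33] 3 [ 0.5539 -0.0057  0.07  ]
 gold [335.5 191.5] 4 [0.5478 0.0251 0.07  ]
 gold [328.33 211.33] 3 [0.5316 0.0858 0.07  ]
 gold [322.67 221.67] 3 [0.5275 0.1182 0.07  ]
4413.0
((590.162109375, 70.5242919921875), (200.39950561523438, 231.58944702148438), 14.942374229431152)
[0.6539 0.2007 0.006 ]
[ 0.712  -0.0119  0.006 ]
[ 0.5205 -0.0648  0.006 ]
[0.4625 0.153  0.006 ]
[ 0.7121 -0.0154  0.006 ]
[ 0.5224 -0.0636  0.006 ]
[0.4648 0.1559 0.006 ]
[0.6538 0.2051 0.006 ]
```

```bash
cat >> h.py <<'E'
from scipy.spatial.transform import Rotation as Ro
def rel(o,xyz,yaw):
    R=Ro.from_quat(o["tool_rot"])
    c,s=np.cos(np.radians(yaw)),np.sin(np.radians(yaw))
    T=Ro.from_matrix(np.array([[c,s,0],[s,-c,0],[0,0,-1.]]))
    d=R.inv().apply(np.array(xyz)-o["position"])
    return d.round(4),(R.inv()*T).as_rotvec(degrees=True).round(2)
# stand & block frames (measured)
S0=np.array([.589,.0703]); SY=14.9
def stand(x,y):
    a=np.radians(SY); return S0+np.array([x*np.cos(a)-y*np.sin(a),x*np.sin(a)+y*np.cos(a)])
E
python3 - <<'E'
from h import *; from rig import telemetry
o=telemetry.get_obs()
print(rel(o,(.37,-.30,.24),6.5))
E
```

```text
(array([ 0.264 , -0.228 ,  0.0012]), array([-1.100e-01, -1.000e-02,  1.079e+01]))
```

step_arm --targets '[{"dx": 0.045, "dy": -0.039, "dz": 0, "rz": 2}, {"dx": 0.09, "dy": -0.078, "dz": 0, "rz": 4}, {"dx": 0.135, "dy": -0.117, "dz": 0, "rz": 6}, {"dx": 0.18, "dy": -0.156, "dz": 0, "rz": 8.5}, {"dx": 0.225, "dy": -0.195, "dz": 0, "rz": 10.8}]' --gripper 0.115

```text
invalid input
```

```bash
python3 - <<'E'
from h import *; from rig import telemetry
o=telemetry.get_obs();print(o["time"],o["position"],o["grip_width"],o["ft_force"])
print(rel(o,(.47,.04,.22),6.5)); print(rel(o,(.478,.097,.15),6.5))
E
```

```text
0.1 [ 0.18571065 -0.59613238  0.24065394] 0.08710216409915059 [-0.22120233 -0.48368572 -1.17658943]
(array([ 0.4605, -0.5228,  0.0218]), array([-1.100e-01, -1.000e-02,  1.079e+01]))
(array([ 0.4851, -0.5747,  0.0919]), array([-1.100e-01, -1.000e-02,  1.079e+01]))
```

Invalid input; I'll supply all six keys.

step_arm --targets '[{"dx": 0.045, "dy": -0.039, "dz": 0, "rx": 0, "ry": 0, "rz": 2}, {"dx": 0.09, "dy": -0.078, "dz": 0, "rx": 0, "ry": 0, "rz": 4}, {"dx": 0.135, "dy": -0.117, "dz": 0, "rx": 0, "ry": 0, "rz": 6}, {"dx": 0.18, "dy": -0.156, "dz": 0, "rx": 0, "ry": 0, "rz": 8.5}, {"dx": 0.225, "dy": -0.195, "dz": 0, "rx": 0, "ry": 0, "rz": 10.8}]' --gripper 0.115

```text
time: 0.72
position: [0.3432, -0.3412, 0.2409]
tool_rot: [0.998, 0.056, -0.0, -0.001]
ft_force: [0.4, -0.9, 0.3]
grip_width: 0.0447
```

```bash
python3 - <<'E'
from h import *; from rig import telemetry
o=telemetry.get_obs();print(o["time"],o["position"],o["grip_width"],o["ft_force"])
print(rel(o,(.47,.04,.22),6.5)); print(rel(o,(.478,.097,.15),6.5))
E
```

```text
0.725 [ 0.34323668 -0.34124723  0.2409282 ] 0.04473235545221898 [ 0.39452999 -0.88883101  0.30746852]
(array([ 0.1683, -0.3647,  0.0218]), array([-0.13, -0.  , -0.12]))
(array([ 0.1826, -0.4203,  0.0919]), array([-0.13, -0.  , -0.12]))
```

step_arm --targets '[{"dx": 0.022, "dy": -0.05, "dz": 0, "rx": 0, "ry": 0, "rz": 0}, {"dx": 0.045, "dy": -0.1, "dz": 0, "rx": 0, "ry": 0, "rz": 0}, {"dx": 0.068, "dy": -0.15, "dz": 0, "rx": 0, "ry": 0, "rz": 0}, {"dx": 0.09, "dy": -0.2, "dz": 0, "rx": 0, "ry": 0, "rz": 0}, {"dx": 0.113, "dy": -0.25, "dz": 0, "rx": 0, "ry": 0, "rz": 0}]'

```text
time: 1.35
position: [0.4279, -0.0785, 0.2414]
tool_rot: [0.998, 0.055, -0.0, -0.001]
ft_force: [0.7, -0.4, -0.0]
grip_width: 0.0107
```

```bash
python3 - <<'E'
from h import *; from rig import telemetry
o=telemetry.get_obs();print(o["time"],o["position"],o["grip_width"],o["ft_force"])
print(rel(o,(.478,.097,.15),6.5))
E
```

```text
1.35 [ 0.42789366 -0.07847979  0.24142692] 0.010745169038945686 [ 0.65313096 -0.41391089 -0.03342707]
(array([ 0.0692, -0.1686,  0.0918]), array([-0.14,  0.  , -0.14]))
```

step_arm --targets '[{"dx": 0.018, "dy": -0.045, "dz": 0.015, "rx": 0, "ry": 0, "rz": 0}, {"dx": 0.035, "dy": -0.09, "dz": 0.03, "rx": 0, "ry": 0, "rz": 0}, {"dx": 0.055, "dy": -0.13, "dz": 0.06, "rx": 0, "ry": 0, "rz": 0}, {"dx": 0.069, "dy": -0.168, "dz": 0.09, "rx": 0, "ry": 0, "rz": 0}, {"dx": 0.069, "dy": -0.168, "dz": 0.092, "rx": 0, "ry": 0, "rz": 0}]'

```text
time: 1.98
position: [0.4764, 0.0986, 0.1477]
tool_rot: [0.998, 0.058, -0.002, -0.001]
ft_force: [-0.1, 0.3, 0.8]
grip_width: 0.0098
```

```bash
python3 - <<'E'
from h import *; from rig import telemetry,viewer
o=telemetry.get_obs();print(o["time"],o["position"],o["grip_width"],o["ft_force"])
print(rel(o,(.480,.097,.082),6.5))
c=viewer.camera("scene"); np.savez("s1.npz",**c)
cv2.imwrite("pics/s1.png",cv2.resize(c["img"][120:270,225:385],None,fx=4,fy=4,interpolation=cv2.INTER_CUBIC))
p=o["position"]; print(proj(c,p),proj(c,p-[0,0,.019]))
E
```

```text
1.975 [0.47643847 0.09855467 0.14767626] 0.00980424045974075 [-0.06322818  0.34206948  0.76284349]
(array([0.0037, 0.0022, 0.0657]), array([-0.19,  0.27,  0.11]))
[347.58216398 208.50443973] [346.9215548  212.99425574]
```

View pics/s1.png

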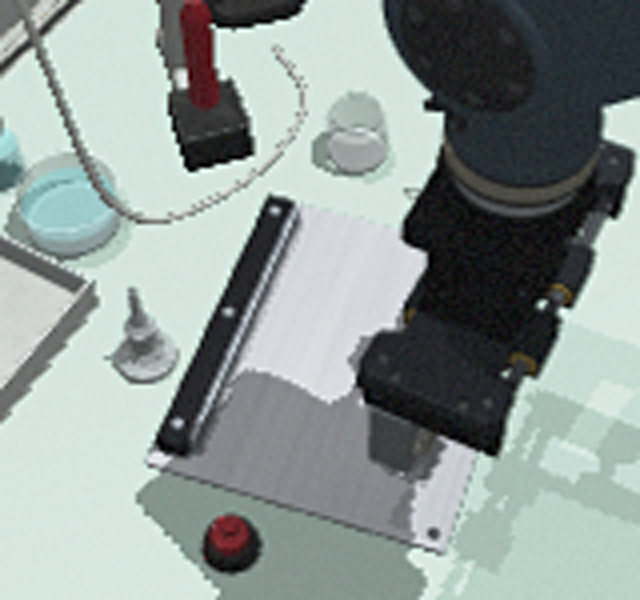

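step_arm --targets '[{"dx": 0.003, "dy": 0.002, "dz": 0.02, "rx": 0, "ry": 0, "rz": 0}, {"dx": 0.003, "dy": 0.002, "dz": 0.04, "rx": 0, "ry": 0, "rz": 0}, {"dx": 0.003, "dy": 0.002, "dz": 0.06, "rx": 0, "ry": 0, "rz": 0}, {"dx": 0.003, "dy": 0.002, "dz": 0.066, "rx": 0, "ry": 0, "rz": 0}, {"dx": 0.003, "dy": 0.002, "dz": 0.066, "rx": 0, "ry": 0, "rz": 0}]'

```text
time: 2.65
position: [0.48, 0.0951, 0.0828]
tool_rot: [0.998, 0.056, -0.002, -0.001]
ft_force: [-0.3, -0.2, -1.1]
grip_width: 0.01
```

```bash
python3 - <<'E'
from h import *; from rig import telemetry,viewer
o=telemetry.get_obs();print(o["time"],o["position"],o["grip_width"],o["ft_force"])
a=np.radians(6.5); h=np.array([.528,.1025])
for d in (.026,.0235): 
  p=h-d*np.array([np.cos(a),np.sin(a)]); print(rel(o,(*p,.082),6.5))
for n in("scene","top"):
  c=viewer.camera(n); 
  q=c["img"][150:270,265:385] if n=="scene" else c["img"][140:240,260:380]
  cv2.imwrite(f"pics/{n}2.png",cv2.resize(q,None,fx=5,fy=5,interpolation=cv2.INTER_CUBIC))
E
```

```text
2.65 [0.47995206 0.09505993 0.08284917] 0.009968911436770846 [-0.27169234 -0.18795723 -1.13810306]
(array([ 0.0226, -0.002 ,  0.0008]), array([-0.14,  0.19, -0.03]))
(array([ 0.0251, -0.002 ,  0.0008]), array([-0.14,  0.19, -0.03]))
```

View pics/scene2.png

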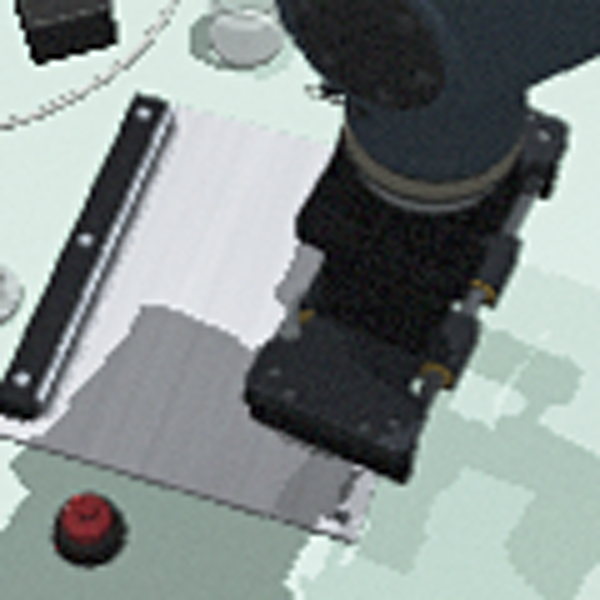

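View pics/top2.png

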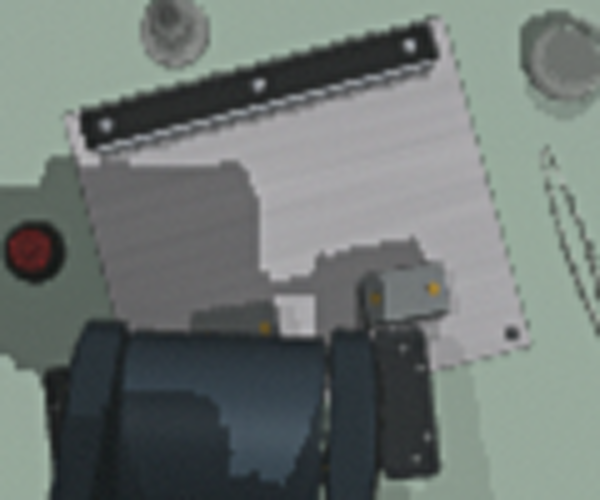

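step_arm --targets '[{"dx": 0.008, "dy": -0.002, "dz": 0, "rx": 0, "ry": 0, "rz": 0}, {"dx": 0.015, "dy": -0.002, "dz": 0, "rx": 0, "ry": 0, "rz": 0}, {"dx": 0.02, "dy": -0.002, "dz": 0, "rx": 0, "ry": 0, "rz": 0}, {"dx": 0.023, "dy": -0.002, "dz": 0, "rx": 0, "ry": 0, "rz": 0}, {"dx": 0.025, "dy": -0.002, "dz": 0, "rx": 0, "ry": 0, "rz": 0}]'

```text
time: 3.38
position: [0.5047, 0.1003, 0.0831]
tool_rot: [0.998, 0.057, -0.002, -0.001]
ft_force: [-0.6, -0.0, -0.0]
grip_width: 0.01
```

```bash
cat > st.py <<'E'
from h import *; from rig import telemetry,viewer
import sys
o=telemetry.get_obs();print(o["time"],o["position"],o["grip_width"],o["ft_force"])
c=viewer.camera("top"); np.savez("last.npz",**c)
q=c["img"][140:240,260:380]
cv2.imwrite(f"pics/{sys.argv[1]}.png",cv2.resize(q,None,fx=5,fy=5,interpolation=cv2.INTER_CUBIC))
for g,a in golds(c):
    if 280<g[0]<370 and 150<g[1]<230: print(" gold",g.round(2),a,ray(c,*g,.07).round(4))
E
python3 st.py t3
```

```text
3.375 [0.50468102 0.10026877 0.08308951] 0.009955010973885904 [-0.60049222 -0.0377584  -0.03140836]
 gold [346.5 197.5] 4 [ 0.5504 -0.0062  0.07  ]
```

View pics/t3.png

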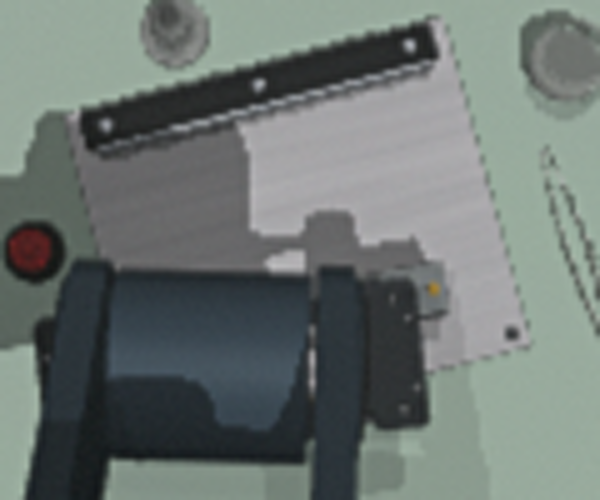

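step_arm --targets '[{"dx": 0.004, "dy": 0, "dz": -0.001, "rx": 0, "ry": 0, "rz": 0}, {"dx": 0.008, "dy": 0, "dz": -0.003, "rx": 0, "ry": 0, "rz": 0}, {"dx": 0.012, "dy": 0, "dz": -0.004, "rx": 0, "ry": 0, "rz": 0}, {"dx": 0.016, "dy": 0, "dz": -0.005, "rx": 0, "ry": 0, "rz": 0}, {"dx": 0.02, "dy": 0, "dz": -0.006, "rx": 0, "ry": 0, "rz": 0}]'

```text
time: 4.05
position: [0.5253, 0.1025, 0.0892]
tool_rot: [0.998, 0.057, -0.001, -0.001]
ft_force: [-0.4, -0.0, -1.3]
grip_width: 0.0099
```

```bash
python3 - <<'E'
from h import *; from rig import telemetry,viewer
o=telemetry.get_obs();print(o["time"],o["position"],o["grip_width"],o["ft_force"])
c=viewer.camera("scene")
cv2.imwrite("pics/s4.png",cv2.resize(c["img"][150:270,265:385],None,fx=5,fy=5,interpolation=cv2.INTER_CUBIC))
E
```

```text
4.05 [0.52526378 0.10254677 0.08916466] 0.009879651904974864 [-0.43351656 -0.04341198 -1.26919228]
```

View pics/s4.png

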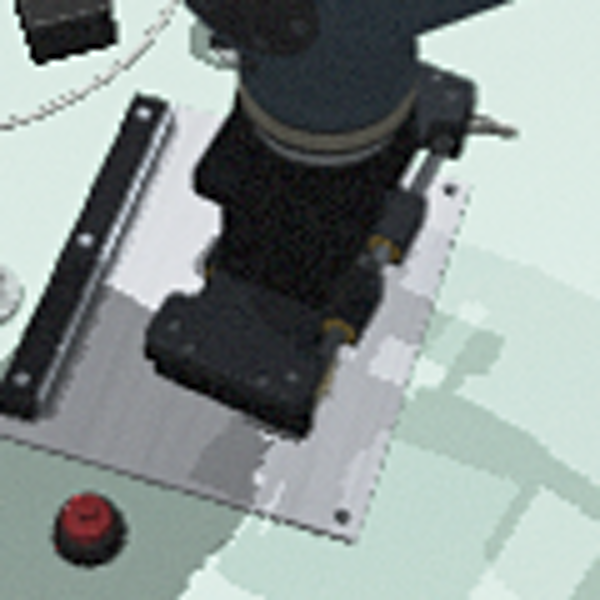

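step_arm --targets '[{"dx": 0.004, "dy": 0, "dz": 0, "rx": 0, "ry": 0, "rz": 0}, {"dx": 0.008, "dy": 0, "dz": -0.001, "rx": 0, "ry": 0, "rz": 0}, {"dx": 0.011, "dy": 0, "dz": -0.001, "rx": 0, "ry": 0, "rz": 0}, {"dx": 0.014, "dy": 0, "dz": -0.001, "rx": 0, "ry": 0, "rz": 0}, {"dx": 0.014, "dy": 0, "dz": -0.003, "rx": 0, "ry": 0, "rz": 0}]'

```text
time: 4.72
position: [0.5402, 0.1041, 0.0923]
tool_rot: [0.998, 0.057, -0.0, -0.001]
ft_force: [-0.2, -0.3, -0.1]
grip_width: 0.0102
```

```bash
python3 - <<'E'
from h import *; from rig import telemetry,viewer
o=telemetry.get_obs();print(o["time"],o["position"],o["grip_width"],o["ft_force"])
c=viewer.camera("scene")
cv2.imwrite("pics/s5.png",cv2.resize(c["img"][150:270,255:375],None,fx=5,fy=5,interpolation=cv2.INTER_CUBIC))
E
```

```text
4.725 [0.54021128 0.10410838 0.09227524] 0.010153861562400697 [-0.18298667 -0.27075498 -0.08609304]
```

View pics/s5.png

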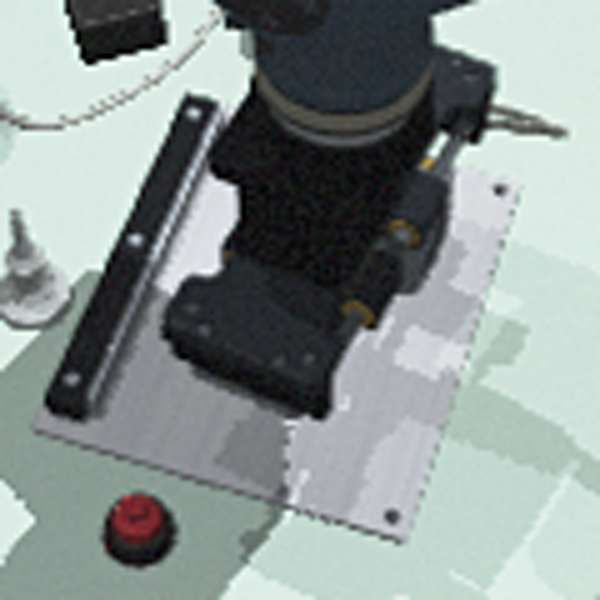

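step_arm --targets '[{"dx": 0, "dy": 0, "dz": -0.02, "rx": 0, "ry": 0, "rz": 0}, {"dx": -0.02, "dy": 0, "dz": -0.04, "rx": 0, "ry": 0, "rz": 0}, {"dx": -0.05, "dy": 0, "dz": -0.06, "rx": 0, "ry": 0, "rz": 0}, {"dx": -0.08, "dy": 0, "dz": -0.06, "rx": 0, "ry": 0, "rz": 0}, {"dx": -0.1, "dy": 0, "dz": -0.06, "rx": 0, "ry": 0, "rz": 0}]'

```text
time: 5.4
position: [0.4391, 0.0927, 0.153]
tool_rot: [0.998, 0.057, -0.001, -0.001]
ft_force: [0.3, -0.6, 0.3]
grip_width: 0.0101
```

```bash
python3 st.py t6; python3 - <<'E'
from h import *; from rig import telemetry,viewer
c=viewer.camera("scene"); np.savez("s6.npz",**c)
cv2.imwrite("pics/s6.png",cv2.resize(c["img"][150:270,255:375],None,fx=5,fy=5,interpolation=cv2.INTER_CUBIC))
E
```

```text
5.4 [0.43908428 0.09266625 0.15302953] 0.010143772844185012 [ 0.32361263 -0.5516921   0.30967494]
 gold [346.5 197.5] 4 [ 0.5504 -0.0062  0.07  ]
 gold [334.67 199.33] 3 [0.5454 0.0261 0.07  ]
```

View pics/s6.png

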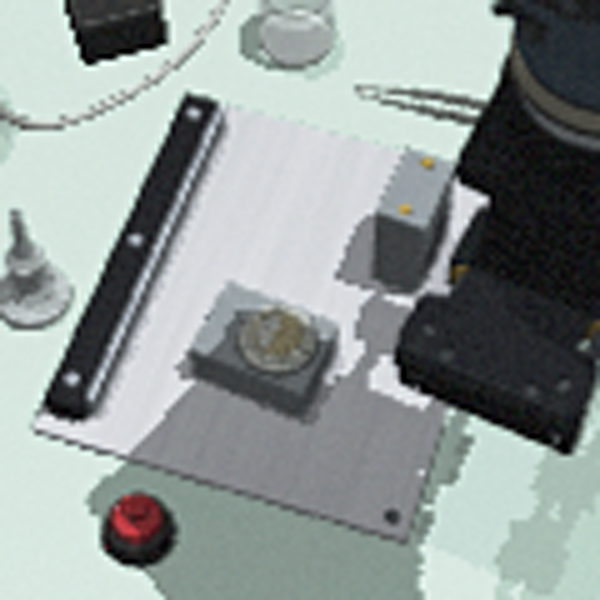

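View pics/t6.png

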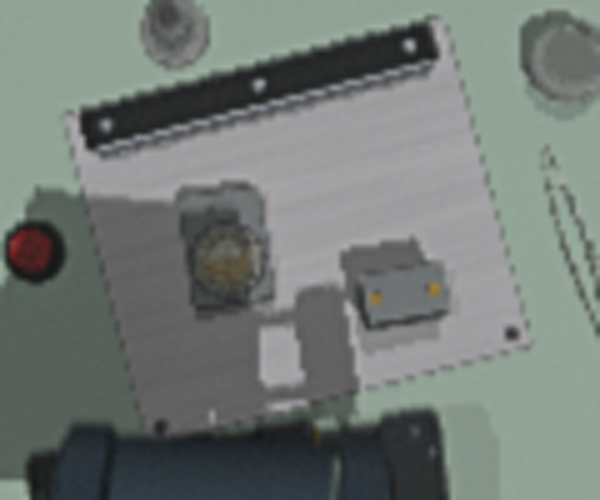

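```bash
python3 - <<'E'
from h import *; from rig import telemetry
c=np.load("last.npz"); s=np.load("s6.npz"); o=telemetry.get_obs()
def st(p):
    a=np.radians(SY); d=p[:2]-S0; return np.array([d[0]*np.cos(a)+d[1]*np.sin(a),-d[0]*np.sin(a)+d[1]*np.cos(a)])
for n,p in dict(headL=(180,190),headR=(263,183),footR=(272,300),footL=(195,314)).items():
    w=ray(c,260+p[0]/5,140+p[1]/5,.034); print("top",n,w.round(4),st(w).round(4))
for n,p in dict(headL=(190,350),headR=(232,282),footR=(343,315),footL=(303,395)).items():
    w=ray(s,255+p[0]/5,150+p[1]/5,.034); print("scene",n,w.round(4),st(w).round(4))
# movement centre at z=.042: beige mask
for nm,q,roi in(("top",c,(290,320,178,205)),("scene",s,(300,322,205,228))):
    hsv=cv2.cvtColor(q["img"],cv2.COLOR_BGR2HSV); m=cv2.inRange(hsv,(12,50,50),(35,255,255))
    z=np.zeros_like(m); a,b,e,f=roi; z[e:f,a:b]=m[e:f,a:b]
    M=cv2.moments(z,True); u,v=M["m10"]/M["m00"],M["m01"]/M["m00"]; w=ray(q,u,v,.042); print(nm,"mov",M["m00"],u,v,w.round(4),st(w).round(4))
E
```

```text
top headL [0.6074 0.1346 0.034 ] [0.0343 0.0574]
top headR [0.6114 0.0876 0.034 ] [0.0261 0.011 ]
top footR [0.5451 0.0823 0.034 ] [-0.0394  0.0229]
top footL [0.5371 0.1258 0.034 ] [-0.0359  0.0669]
scene headL [0.6037 0.137  0.034 ] [0.0313 0.0607]
scene headR [0.6089 0.0916 0.034 ] [0.0247 0.0154]
scene footR [0.5499 0.077  0.034 ] [-0.036   0.0165]
scene footL [0.5416 0.1275 0.034 ] [-0.0311  0.0675]
top mov 35.0 305.37142857142857 192.9142857142857 [0.5646 0.1075 0.042 ] [-0.014   0.0423]
scene mov 32.0 311.6875 216.8125 [0.5666 0.1073 0.042 ] [-0.0122  0.0415]
```

```bash
cat >> h.py <<'E'
def relt(o,sx,sy,z,tilt=5.):
    R=Ro.from_quat(o["tool_rot"]); a=np.radians(SY); c,s=np.cos(a),np.sin(a)
    T=Ro.from_matrix(np.array([[c,s,0],[s,-c,0],[0,0,-1.]]))*Ro.from_euler("y",tilt,degrees=True)
    d=R.inv().apply(np.array([*stand(sx,sy),z])-o["position"])
    return d.round(4),(R.inv()*T).as_rotvec(degrees=True).round(2)
E
python3 -c "
from h import *; from rig import telemetry
o=telemetry.get_obs(); print(relt(o,-.085,.043,.10),relt(o,-.085,.043,.036))"
```

```text
(array([0.0576, 0.0095, 0.0524]), array([ 0.19,  5.22, -8.41])) (array([0.0579, 0.0096, 0.1164]), array([ 0.19,  5.22, -8.41]))
```

step_arm --targets '[{"dx": 0.02, "dy": 0.004, "dz": 0.01, "rx": 0, "ry": 2, "rz": -3}, {"dx": 0.04, "dy": 0.008, "dz": 0.02, "rx": 0, "ry": 4, "rz": -6}, {"dx": 0.055, "dy": 0.01, "dz": 0.035, "rx": 0.2, "ry": 5.2, "rz": -8.4}, {"dx": 0.058, "dy": 0.01, "dz": 0.06, "rx": 0.2, "ry": 5.2, "rz": -8.4}, {"dx": 0.058, "dy": 0.01, "dz": 0.085, "rx": 0.2, "ry": 5.2, "rz": -8.4}]'

```text
time: 6.12
position: [0.4984, 0.0895, 0.0668]
tool_rot: [0.991, 0.129, 0.045, -0.005]
ft_force: [-0.3, 0.6, 0.0]
grip_width: 0.01
```

```bash
python3 -c "
from h import *; from rig import telemetry
o=telemetry.get_obs(); print(o['position'],o['ft_force'],relt(o,-.085,.043,.036))"
```

```text
[0.49839575 0.08945773 0.0667717 ] [-0.30234711  0.62260379  0.01909555] (array([-0.0051, -0.0012,  0.0304]), array([ 0.04, -0.15, -0.01]))
```

step_arm --targets '[{"dx": -0.002, "dy": -0.001, "dz": 0.01, "rx": 0, "ry": 0, "rz": 0}, {"dx": -0.005, "dy": -0.001, "dz": 0.02, "rx": 0, "ry": 0, "rz": 0}, {"dx": -0.005, "dy": -0.001, "dz": 0.028, "rx": 0, "ry": 0, "rz": 0}, {"dx": -0.005, "dy": -0.001, "dz": 0.03, "rx": 0, "ry": 0, "rz": 0}, {"dx": -0.005, "dy": -0.001, "dz": 0.03, "rx": 0, "ry": 0, "rz": 0}]'

```text
time: 6.75
position: [0.4962, 0.0898, 0.0367]
tool_rot: [0.991, 0.129, 0.045, -0.005]
ft_force: [-0.4, 0.7, -0.3]
grip_width: 0.0102
```

```bash
python3 st.py t7; python3 - <<'E'
from h import *; from rig import telemetry,viewer
c=viewer.camera("scene")
cv2.imwrite("pics/s7.png",cv2.resize(c["img"][150:270,255:375],None,fx=5,fy=5,interpolation=cv2.INTER_CUBIC))
o=telemetry.get_obs(); 
for x in(-.050,-.03,-.008,-.004):print(relt(o,x,.043,.036))
E
```

```text
6.75 [0.49622033 0.08981379 0.03668436] 0.010210836164871675 [-0.44355086  0.71683798 -0.3241238 ]
 gold [346.5 197.5] 4 [ 0.5504 -0.0062  0.07  ]
(array([ 0.0344, -0.0003,  0.004 ]), array([ 0.06, -0.2 , -0.01]))
(array([ 0.0543, -0.0003,  0.0058]), array([ 0.06, -0.2 , -0.01]))
(array([ 0.0762, -0.0003,  0.0078]), array([ 0.06, -0.2 , -0.01]))
(array([ 0.0802, -0.0003,  0.0082]), array([ 0.06, -0.2 , -0.01]))
```

View pics/s7.png

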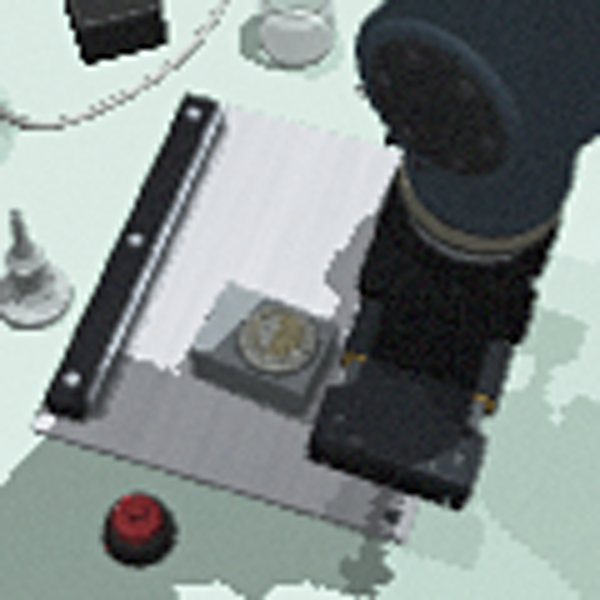

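View pics/t7.png

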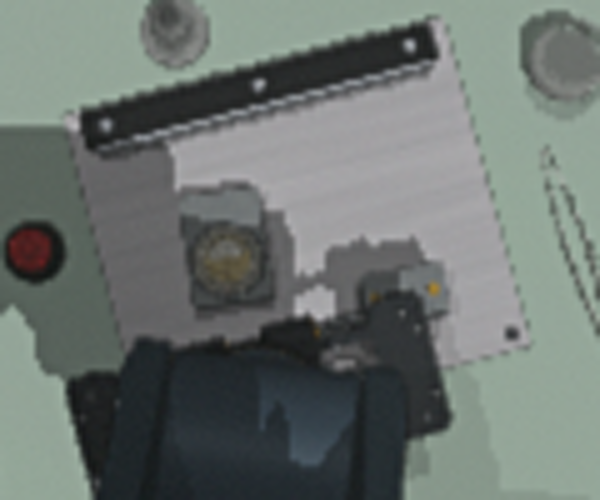

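Approach clear. Slow push: first into contact and about 15 mm further.

step_arm --targets '[{"dx": 0.012, "dy": 0, "dz": 0.002, "rx": 0, "ry": 0, "rz": 0}, {"dx": 0.022, "dy": 0, "dz": 0.003, "rx": 0, "ry": 0, "rz": 0}, {"dx": 0.03, "dy": 0, "dz": 0.003, "rx": 0, "ry": 0, "rz": 0}, {"dx": 0.036, "dy": 0, "dz": 0.004, "rx": 0, "ry": 0, "rz": 0}, {"dx": 0.042, "dy": 0, "dz": 0.005, "rx": 0, "ry": 0, "rz": 0}]'

```text
time: 7.48
position: [0.5368, 0.1008, 0.0355]
tool_rot: [0.991, 0.13, 0.044, -0.005]
ft_force: [-1.5, 0.5, 0.8]
grip_width: 0.0099
```

```bash
python3 st.py t8; python3 - <<'E'
from h import *; from rig import telemetry,viewer
c=viewer.camera("scene")
cv2.imwrite("pics/s8.png",cv2.resize(c["img"][150:270,255:375],None,fx=5,fy=5,interpolation=cv2.INTER_CUBIC))
o=telemetry.get_obs(); 
for x in(-.03,-.008,-.004):print(relt(o,x,.043,.036))
E
```

```text
7.475 [0.53677608 0.10080587 0.03552855] 0.009900069660696502 [-1.51481052  0.46394221  0.82790479]
 gold [346.5 197.5] 4 [ 0.5504 -0.0062  0.07  ]
(array([ 0.0117, -0.0004,  0.0007]), array([ 0.07, -0.24, -0.  ]))
(array([ 0.0336, -0.0004,  0.0027]), array([ 0.07, -0.24, -0.  ]))
(array([ 0.0376, -0.0004,  0.0031]), array([ 0.07, -0.24, -0.  ]))
```

View pics/s8.png

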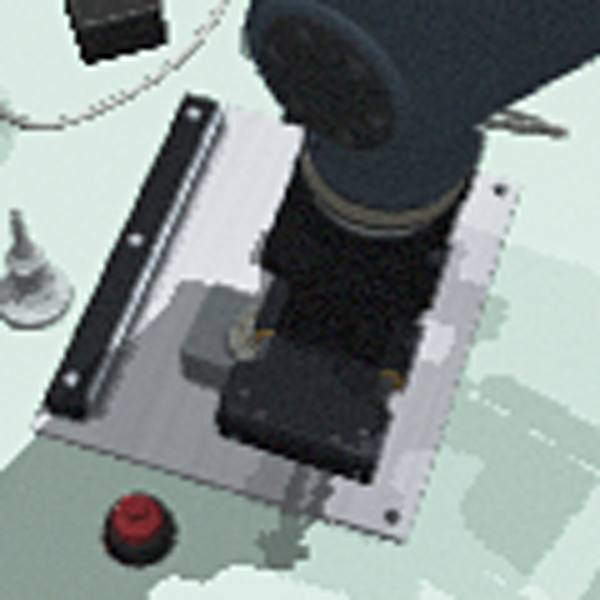

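View pics/t8.png

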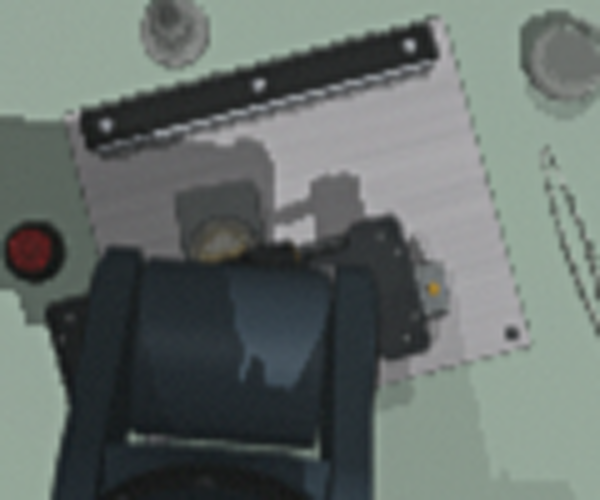

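step_arm --targets '[{"dx": 0.006, "dy": 0, "dz": 0.0, "rx": 0, "ry": 0, "rz": 0}, {"dx": 0.012, "dy": 0, "dz": 0.001, "rx": 0, "ry": 0, "rz": 0}, {"dx": 0.018, "dy": 0, "dz": 0.001, "rx": 0, "ry": 0, "rz": 0}, {"dx": 0.023, "dy": 0, "dz": 0.002, "rx": 0, "ry": 0, "rz": 0}, {"dx": 0.027, "dy": 0, "dz": 0.002, "rx": 0, "ry": 0, "rz": 0}]'

```text
time: 8.2
position: [0.5642, 0.1078, 0.036]
tool_rot: [0.991, 0.129, 0.045, -0.005]
ft_force: [-0.8, 0.2, -0.3]
grip_width: 0.01
```

```bash
python3 st.py t9; python3 - <<'E'
from h import *; from rig import telemetry,viewer
c=viewer.camera("scene")
cv2.imwrite("pics/s9.png",cv2.resize(c["img"][150:270,255:375],None,fx=5,fy=5,interpolation=cv2.INTER_CUBIC))
o=telemetry.get_obs(); 
for x in(-.008,-.004):print(relt(o,x,.043,.036))
E
```

```text
8.2 [0.56419606 0.10784058 0.03599758] 0.010006366731944733 [-0.80190965  0.20356268 -0.27614978]
 gold [346.5 197.5] 4 [ 0.5504 -0.0062  0.07  ]
(array([ 0.0057, -0.0005,  0.0007]), array([ 0.09, -0.31,  0.  ]))
(array([ 0.0097, -0.0005,  0.0011]), array([ 0.09, -0.31,  0.  ]))
```

View pics/s9.png

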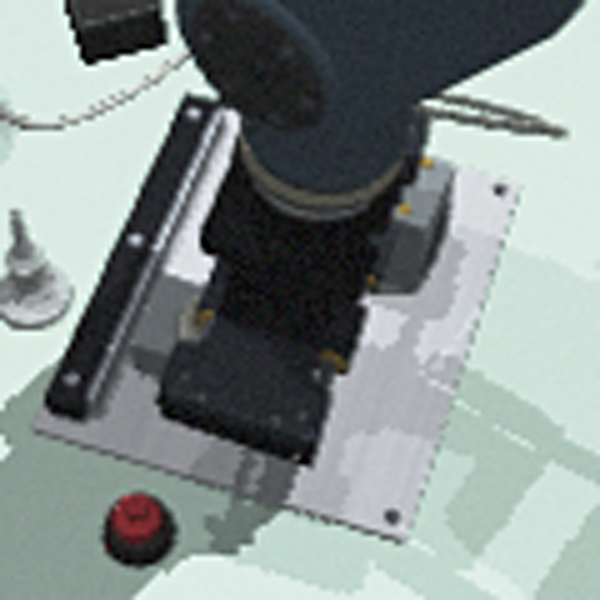

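View pics/t9.png

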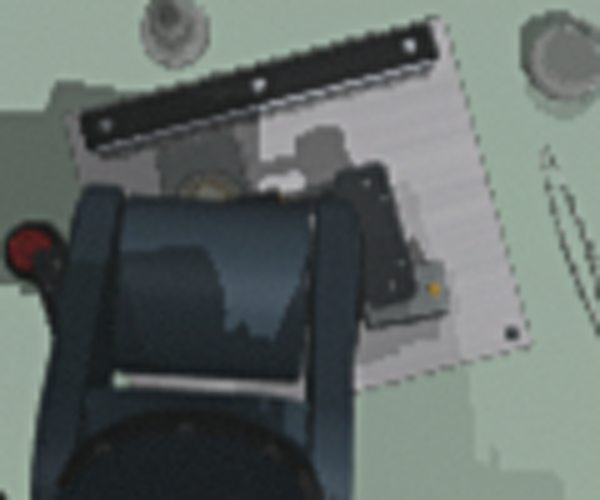

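step_arm --targets '[{"dx": 0.002, "dy": 0, "dz": 0.0, "rx": 0, "ry": 0, "rz": 0}, {"dx": 0.004, "dy": 0, "dz": 0, "rx": 0, "ry": 0, "rz": 0}, {"dx": 0.005, "dy": 0, "dz": 0.001, "rx": 0, "ry": 0, "rz": 0}, {"dx": 0.006, "dy": 0, "dz": 0.001, "rx": 0, "ry": 0, "rz": 0}, {"dx": 0.007, "dy": 0, "dz": 0.001, "rx": 0, "ry": 0, "rz": 0}]'

```text
time: 8.93
position: [0.5716, 0.1097, 0.0358]
tool_rot: [0.99, 0.129, 0.046, -0.005]
ft_force: [-0.5, -0.1, 0.5]
grip_width: 0.0098
```

step_arm --targets '[{"dx": 0.0005, "dy": 0, "dz": 0.0, "rx": 0, "ry": 0, "rz": 0}, {"dx": 0.001, "dy": 0, "dz": 0, "rx": 0, "ry": 0, "rz": 0}, {"dx": 0.0015, "dy": 0, "dz": 0, "rx": 0, "ry": 0, "rz": 0}, {"dx": 0.002, "dy": 0, "dz": 0, "rx": 0, "ry": 0, "rz": 0}, {"dx": 0.002, "dy": 0, "dz": 0, "rx": 0, "ry": 0, "rz": 0}]'

```text
time: 9.55
position: [0.572, 0.1099, 0.0357]
tool_rot: [0.991, 0.13, 0.044, -0.005]
ft_force: [-4.3, -2.0, 1.5]
grip_width: 0.0103
```

step_arm --targets '[{"dx": 0.001, "dy": 0, "dz": 0.0, "rx": 0, "ry": 0, "rz": 0}, {"dx": 0.002, "dy": 0, "dz": 0, "rx": 0, "ry": 0, "rz": 0}, {"dx": 0.003, "dy": 0, "dz": 0, "rx": 0, "ry": 0, "rz": 0}, {"dx": 0.003, "dy": 0, "dz": 0, "rx": 0, "ry": 0, "rz": 0}, {"dx": 0.003, "dy": 0, "dz": 0, "rx": 0, "ry": 0, "rz": 0}]'

```text
time: 10.18
position: [0.5722, 0.11, 0.0357]
tool_rot: [0.991, 0.13, 0.041, -0.005]
ft_force: [-7.6, -5.2, 4.5]
grip_width: 0.0101
```

```bash
python3 st.py t10; python3 - <<'E'
from h import *; from rig import telemetry,viewer
c=viewer.camera("scene")
cv2.imwrite("pics/s10.png",cv2.resize(c["img"][150:270,255:375],None,fx=5,fy=5,interpolation=cv2.INTER_CUBIC))
E
```

```text
10.175 [0.57220415 0.11002153 0.03571596] 0.010083474707022392 [-7.6477907  -5.18230997  4.5214234 ]
 gold [346.5 197.5] 4 [ 0.5504 -0.0062  0.07  ]
 gold [334.67 199.33] 3 [0.5454 0.0261 0.07  ]
```

View pics/s10.png

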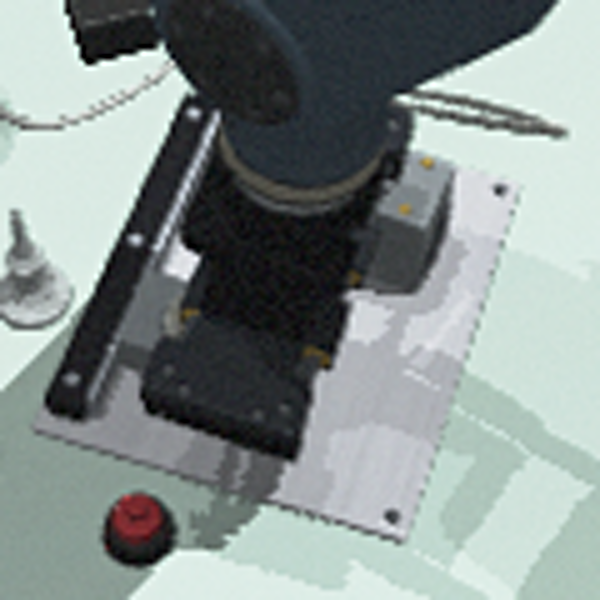

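View pics/t10.png

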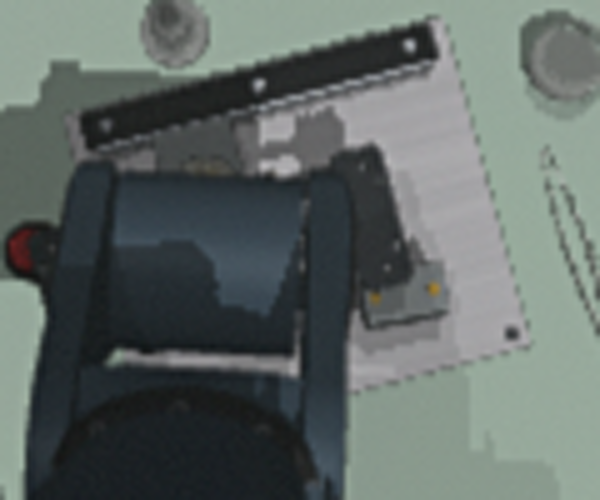

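step_arm --targets '[{"dx": -0.005, "dy": 0, "dz": 0.0, "rx": 0, "ry": 0, "rz": 0}, {"dx": -0.02, "dy": 0, "dz": -0.002, "rx": 0, "ry": 0, "rz": 0}, {"dx": -0.045, "dy": 0, "dz": -0.01, "rx": 0, "ry": 0, "rz": 0}, {"dx": -0.08, "dy": 0, "dz": -0.05, "rx": 0, "ry": 0, "rz": 0}, {"dx": -0.12, "dy": 0, "dz": -0.1, "rx": 0, "ry": 0, "rz": 0}]'

```text
time: 10.9
position: [0.4507, 0.0771, 0.1248]
tool_rot: [0.991, 0.13, 0.043, -0.005]
ft_force: [0.1, -0.5, 0.5]
grip_width: 0.0101
```

```bash
python3 st.py t11; python3 - <<'E'
from h import *; from rig import telemetry,viewer
c=viewer.camera("scene"); np.savez("s11.npz",**c)
cv2.imwrite("pics/s11.png",cv2.resize(c["img"][150:270,255:375],None,fx=5,fy=5,interpolation=cv2.INTER_CUBIC))
E
```

```text
10.9 [0.45068032 0.07711233 0.12481409] 0.010084279552943507 [ 0.1023978  -0.48708089  0.48297165]
 gold [299. 180.] 1 [0.5982 0.1239 0.07  ]
 gold [346.5 197.5] 4 [ 0.5504 -0.0062  0.07  ]
 gold [334.5 199. ] 2 [0.5463 0.0266 0.07  ]
```

View pics/s11.png

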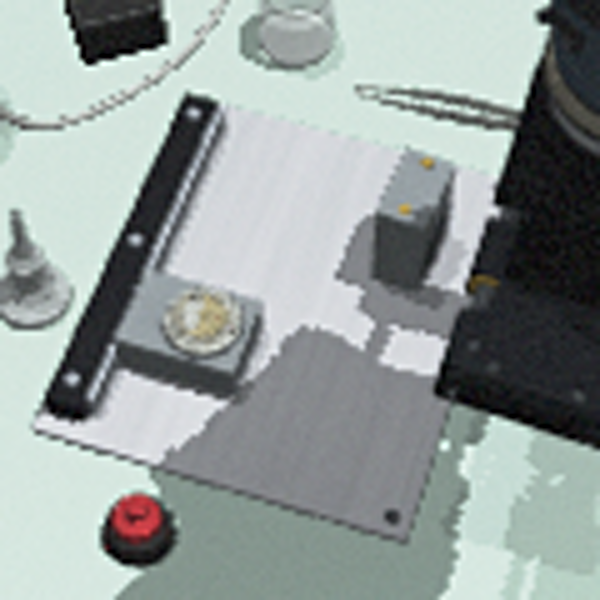

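View pics/t11.png

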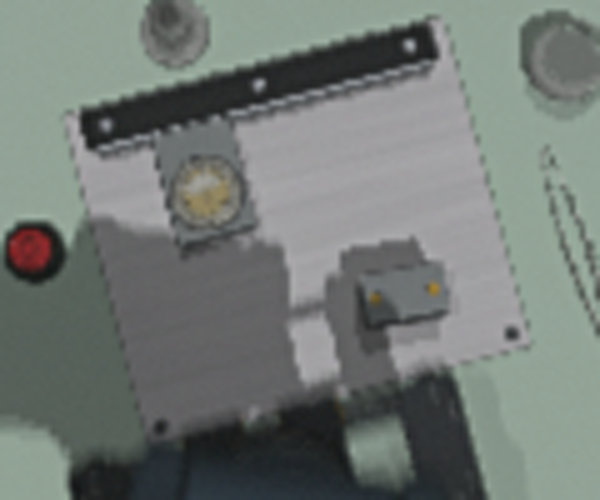

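```bash
python3 - <<'E'
from h import *
c=np.load("last.npz"); s=np.load("s11.npz")
def st(p):
    a=np.radians(SY); d=p[:2]-S0; return np.array([d[0]*np.cos(a)+d[1]*np.sin(a),-d[0]*np.sin(a)+d[1]*np.cos(a)])
for n,p in dict(headL=(155,136),headR=(233,122),footR=(258,225),footL=(180,243)).items():
    print("top",n,st(ray(c,260+p[0]/5,140+p[1]/5,.034)).round(4))
for n,p in dict(headL=(120,343),headR=(152,275),footR=(266,302),footL=(237,380)).items():
    print("scene",n,st(ray(s,255+p[0]/5,150+p[1]/5,.034)).round(4))
# movement disc at z=.042 (bright/yellow) via mask & known offset 39.5 from head -> expect x=.0305
for nm,q,roi in(("top",c,(288,315,165,192)),("scene",s,(284,306,203,224))):
    hsv=cv2.cvtColor(q["img"],cv2.COLOR_BGR2HSV); m=cv2.inRange(hsv,(12,30,50),(35,255,255))
    z=np.zeros_like(m); a,b,e,f=roi; z[e:f,a:b]=m[e:f,a:b]
    M=cv2.moments(z,True); print(nm,M["m00"],st(ray(q,M["m10"]/M["m00"],M["m01"]/M["m00"],.042)).round(4))
E
```

```text
top headL [0.0677 0.0634]
top headR [0.0641 0.0186]
top footR [0.0038 0.0198]
top footL [0.0051 0.065 ]
scene headL [0.0664 0.068 ]
scene headR [0.0656 0.0245]
scene footR [0.004  0.0215]
scene footL [0.003  0.0697]
top 65.0 [0.0281 0.0445]
scene 47.0 [0.0278 0.0436]
```

```bash
python3 - <<'E'
from h import *
c=np.load("last.npz"); s=np.load("s11.npz")
def st(p):
    a=np.radians(SY); d=p[:2]-S0; return np.array([d[0]*np.cos(a)+d[1]*np.sin(a),-d[0]*np.sin(a)+d[1]*np.cos(a)])
# gray values sampled along stand x, at fence, off-block (y=0, -.04 : z=.024 ray) and on block centreline edges
for nm,q in(("top",c),("scene",s)):
  g=cv2.cvtColor(q["img"],cv2.COLOR_BGR2GRAY).astype(np.float32)
  for y,z in((-.02,.024),(0,.024),(.025,.034),(.035,.034),(.045,.034),(.055,.034),(.061,.034)):
    xs=np.arange(.056,.084,.002)
    P=np.array([proj(q,(*stand(x,y),z)) for x in xs],np.float32)
    print(nm,y,cv2.remap(g,P[:,0].reshape(1,-1),P[:,1].reshape(1,-1),cv2.INTER_LINEAR)[0].astype(int))
a=cv2.resize(s["img"][190:235,265:315],None,fx=14,fy=12,interpolation=cv2.INTER_CUBIC); cv2.imwrite("pics/z12.png",a)
a=cv2.resize(c["img"][155:195,275:325],None,fx=14,fy=14,interpolation=cv2.INTER_CUBIC); cv2.imwrite("pics/z13.png",a)
E
```

```text
top -0.02 [158 158 157 154 135 115  97 115 123  67  46  39  40  41  42]
top 0 [158 158 157 153 132 111  96 117 103  58  42  48  69 109 135]
top 0.025 [114 114 114 115 116 113  99  78  57  43  41  42  42  41  42]
top 0.035 [112 113 113 112 112 111  97  72  52  42  41  43  43  43  41]
top 0.045 [110 111 111 111 112 109  97  79  61  46  40  42  41  41  41]
top 0.055 [111 112 112 112 111 110 101  92  82  54  42  41  41  42  41]
top 0.061 [112 111 111 111 112 112 111 101  76  44  40  41  42  42  41]
scene -0.02 [213 213 215 211 196 145 106  93 153 153  94  48  38  40  38]
scene 0 [213 214 215 198 180 151 104 112 154 187 108  55  37  71 132]
scene 0.025 [158 158 160 159 158 162 166 155 107  58  36  37  38  37  38]
scene 0.035 [157 159 161 159 159 160 167 146 111  64  45  38  38  41  37]
scene 0.045 [156 157 157 158 158 161 158 141  95  57  36  41  40  39  37]
scene 0.055 [159 159 160 160 160 160 163 147 104  56  40  39  42  42  39]
scene 0.061 [162 160 160 160 160 162 163 155 120  66  42  39  44  38  38]
```

View pics/z12.png

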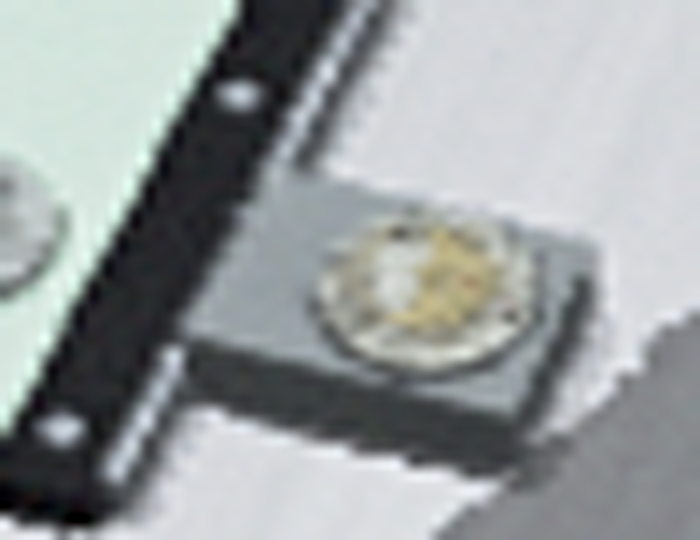

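View pics/z13.png

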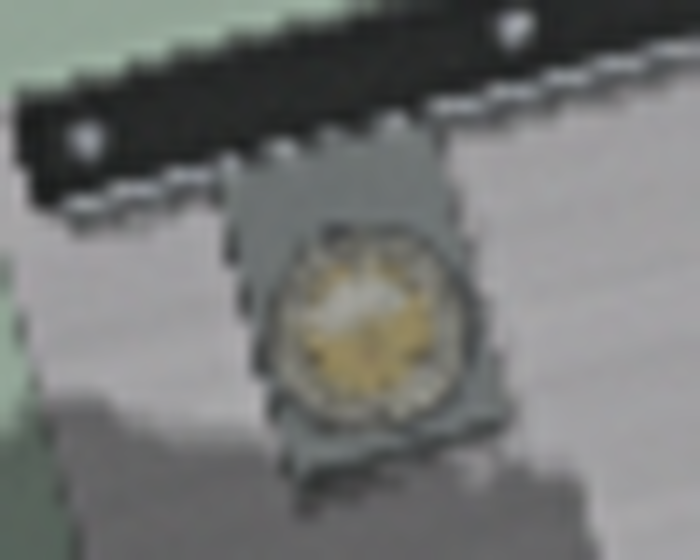

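```bash
python3 - <<'E'
from h import *
c=np.load("last.npz"); s=np.load("s11.npz")
def samp(q,pts,z):
  g=cv2.cvtColor(q["img"],cv2.COLOR_BGR2GRAY).astype(np.float32)
  P=np.array([proj(q,(*stand(*p),z)) for p in pts],np.float32)
  return cv2.remap(g,P[:,:1].T.copy(),P[:,1:].T.copy(),cv2.INTER_LINEAR)[0]
def fit(nm,q,lines,lo,z=.034):
  r=[]
  for t,pts in lines:
    v=samp(q,pts,z); d=np.abs(np.diff(cv2.GaussianBlur(v.reshape(1,-1),(9,1),2)[0])); i=d.argmax()
    w=d[max(0,i-4):i+5]; k=(np.arange(max(0,i-4),max(0,i-4)+len(w))*w).sum()/w.sum()+.5
    r.append((t,lo+k*.0005))
  r=np.array(r); k=cv2.fitLine(r.astype(np.float32),cv2.DIST_HUBER,0,.001,.001).ravel()
  print(nm,"slope deg",np.degrees(np.arctan(k[1]/k[0])).round(2),"mean",r[:,1].mean().round(4))
e=np.arange(-.010,.010,.0005)
for nm,q in(("top",c),("scene",s)):
  for side,y0 in(("R",.0205),("L",.0655)):
    fit(nm+side,q,[(x,[(x,y0+k) for k in e]) for x in np.arange(.012,.062,.002)],y0-.010)
  fit(nm+"foot",q,[(y,[(.004+k,y) for k in e]) for y in np.arange(.026,.060,.002)],-.006)
  fit(nm+"head",q,[(y,[(.070+k,y) for k in e]) for y in np.arange(.026,.060,.002)],.060)
  fit(nm+"fence back",q,[(y,[(.100+k,y) for k in e]) for y in np.arange(-.08,.08,.004) if abs(y)>.01],.090,.024)
  fit(nm+"fence near",q,[(y,[(.072+k,y) for k in e]) for y in np.arange(-.08,.0,.004)],.062,.024)
E
```

```text
topR slope deg -0.66 mean 0.0203
topL slope deg -0.23 mean 0.068
topfoot slope deg 1.7 mean 0.0063
tophead slope deg 1.23 mean 0.0717
topfence back slope deg 0.28 mean 0.0964
topfence near slope deg 0.07 mean 0.0728
sceneR slope deg -1.45 mean 0.0214
sceneL slope deg -0.07 mean 0.0639
scenefoot slope deg -2.59 mean 0.0028
scenehead slope deg 0.23 mean 0.072
scenefence back slope deg 0.1 mean 0.0957
scenefence near slope deg -0.2 mean 0.0751
```

```bash
python3 - <<'E'
from rig import robot,telemetry
print(telemetry.get_obs()["time"], robot.hand_in())
E
```

```text
the job is handed in; nothing more can be done
11.0 None
```

The movement block is on its back with the movement facing up and its head against the fence. I handed the job in at 11.0 s, with no verdict reported.

**What I did:** I identified the left block as the one carrying the movement. I tipped it by pushing high on the bare top of its front with the two nearly closed fingertips, rising as it tilted. I then slid it along the plate with the fingers on its foot face. At the fence the arm stalled and the push built up to about 10 N. I backed straight off and lifted clear, so the robot was touching nothing at hand-in.

**Last checks:**
- **Head against the fence:** The head edge measured 71.7 mm (top view) and 72.0 mm (scene view) along the stand. The fence's near edge measured 72.8 and 75.1 mm, against a stated 70 mm. This is contact within the accuracy of the images, so the stall is the firmer evidence.
- **Squareness:** Head and side edges are within about 1.5° of square. The foot edge disagreed between views (+1.7° and -2.6°), which I put down to pixel noise and shadow.
- **Position by hand-picked corners:** Corners and the movement's centre came out about 2 to 4 mm short of where they should be. That is about the size of the calibration error plus one pixel.
- **Empty block:** It is still standing, and its gold dots are at the same pixels to within half a pixel.
- **Bystanders:** Those in the last cropped views looked unmoved. I did not measure them, and the blower, tape, pliers and loose holder were outside those views.
- **Touching the movement:** I saw no sign of contact, but the gripper hid the block from both cameras while it tipped.

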